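# Sort the stripped drive-line parts into their tubs

### The arm

A 6-joint arm with a two-finger parallel gripper is mounted at the origin on the work surface. World frame = base frame: x ahead of the robot, y to its left, z up, the work surface at z = 0. Lengths are in m, angles in rad, forces in N, time in s.
With the tool pointing down it reaches from about 0.275 to 0.825 m from the base axis. Payload 4.9 kg.
Tool frame: the origin (TCP) lies midway between the tips of the shut fingers; the grasp point (between the pads) lies 19 mm behind it; z points along the fingers, y is the direction in which the jaws open and shut (so a half turn about z gives the same grasp; the last joint's range is limited). The gripper opens to 85 mm and grips with 20 to 120 N. Pads are 22 mm wide; open, the fingers measure 114 mm over their backs; the gripper's body (76 mm by 85 mm) begins 54 mm behind the grasp point. The pads swing forward as they close: fully open they stand 13 mm farther back than shut.
Start: joints at [-1.414, 0.326, -0.193, 1.052, 0, 1.437], TCP at [0.158, -0.527, 0.231] pointing down, gripper open.
Joint ranges: [-2.65, 2.65], [-0.97, 1.79], [-1.3, 1.35], [-1.93, 2.1], [-1.47, 1.37], [-3.14, 3.14]. Speed limits (rad/s): [2.57, 2.57, 3.14, 3.14, 3.14, 3.14].

### API

Orientations are given as [roll, pitch, yaw] about the fixed x, y, z axes, in that order (R = Rz(yaw) Ry(pitch) Rx(roll)).
In Python, from bench import monitor, optics, arm gives the robot as it stands.
- The arm moves only by the tool carry_out, never from a script. Its argument "motion" is a list of rows, each a list of 5 numbers: the opening, from 0 (shut) to 1 (fully open), then the shift along the world's x, y, z in mm, then the turn about the world's z in degrees. A call has 1 to 12 rows; each row shifts and turns the commanded pose from where the row before left it; what a row does not reach is not made up. A row lasts 1/12 s, in which the tool goes at most 41.7 mm and 7.16 degrees, less where a joint would pass 70% of its speed; a pose out of reach is approached as far as the arm can. A call with a gripper value outside its range is refused whole. The fingers move at their own pace and stop on an object; "newtons" is the grip in N (left out, the last holds). Time passes only in rows, so rows that do not move let the fingers close. It gives the time, the measured TCP pose, the force and the opening at its end, in the units of the state.
- monitor.state(): the state, without advancing time (a new reading comes with each control period).
- optics.snapshot(name): name is "side" or "top" or "wrist"; returns a dict with "image" (480x640x3 uint8, red, green, blue), "fx", "fy", "cx", "cy" (pixels), "view" (4x4, takes a point from world to camera coordinates). Camera axes: x right, y up, looking along -z (the intrinsics and any distortion apply to the point x, -y, -z); pixel columns grow to the right and rows downward; lengths in m; the calibration is good to about 2 mm. A picture is of the moment at which its call begins. There is no depth.
- arm.sign_off(): hands the job in, once; it reports no verdict.
The state is a dict: "clock": time; "joint_positions": joint angles; "joint_velocities": joint speeds; "joint_torque": joint torques, N m; "position": TCP position; "tcp_rot": TCP orientation; "force": force on the tool from outside, world axes, zero at the start; "wrist_torque": the same for the moment, N m; "gripper_width": finger opening in m.
Only numpy, scipy, OpenCV 4.12 (cv2) and the standard library are available. Lean on these libraries where they do the work, as an engineer would, in place of code of your own. Each camera call takes 0.05 s, during which the arm holds its last target. There are 200 camera calls.

### The job

Put the stripped drive-line parts away: both ball bearings flat on the floor of the shallow round tub, side by side and not stacked; both pinion shafts standing upright, gear down, on the floor of the shallow square tub; and the universal-joint cross flat on the floor of the shallow oblong tub. Set each part down rather than dropping it, let go of everything, and leave the loose hex nut and the wrench socket where they are.

Things in the scene. Friction and masses are not known exactly. Their poses are not given: they have to be found in the camera images.
- bearing_a_mid (a point): Ball bearing, steel, lying flat: a disc 52 mm across and 18 mm high with concentric rings and a 25 mm hole; one of two alike. The point is its centre, 9 mm above its underside; z is its axis. About 0.17 kg. Grip it across its 52 mm outside.
- bearing_b_mid (a point): Ball bearing, steel, lying flat: a disc 52 mm across and 18 mm high with concentric rings and a 25 mm hole; one of two alike. The point is its centre, 9 mm above its underside; z is its axis. About 0.17 kg. Grip it across its 52 mm outside.
- pinion_a_mid (a point): Pinion shaft, steel, standing upright: a toothed gear 44 mm across (45.6 over the teeth) and 22 mm high at the foot, and above it a plain round shaft 23 mm across up to 66 mm over the underside; one of two alike. The point is on the axis, half-way up (33 mm above the underside); z points up the shaft. About 0.36 kg. Grip it by the shaft.
- pinion_b_mid (a point): Pinion shaft, steel, standing upright: a toothed gear 44 mm across (45.6 over the teeth) and 22 mm high at the foot, and above it a plain round shaft 23 mm across up to 66 mm over the underside; one of two alike. The point is on the axis, half-way up (33 mm above the underside); z points up the shaft. About 0.36 kg. Grip it by the shaft.
- cross_mid (a point): Universal-joint cross, steel, lying flat: four round arms at right angles, each ending in a cup 20 mm across; 62 mm from end to end along its x axis and along its y axis, 20 mm high. The point is its centre, 10 mm above the table. About 0.16 kg. Grip it by two opposite arm ends (62 mm apart, along its x or its y).
- tub_round: Round shallow white tub, open on top, fixed to the table: 180 mm across the rim, 164 mm across inside at the floor, rim 30 mm above the table. Origin: centre of its underside, on the table; its inner floor is 4 mm above that.
- tub_square: Square shallow white tub, open on top, fixed to the table: 160 x 160 mm outside, walls 4 mm thick, rim 30 mm above the table. Origin: centre of its underside, on the table; its inner floor is 4 mm above that. x and y lie along its sides.
- tub_oblong: Oblong shallow white tub, open on top, fixed to the table: 190 mm along its x and 112 mm along its y outside, walls 4 mm thick, rim 30 mm above the table. Origin: centre of its underside, on the table; its inner floor is 4 mm above that.
- nut_mid (a point): Bystander: loose steel hex nut, 24 mm across flats, 13 mm high, lying among the parts; to be left alone. The point is its centre.
- socket_mid (a point): Bystander: loose steel wrench socket, a cylinder 25 mm across and 30 mm high with a square recess in its top, standing among the parts; to be left alone. The point is its centre.
There are look-alikes about, which are no part of the job. Leave any red look-alike of the part that bears pinion_b_mid alone.

How it is judged:
At the end, for the whole second after the job is handed in: At rest (under 0.03 m/s), within 0.15 rad of flat or upright, 6 mm of resting height: bearings in the round tub (within 62 mm of its centre), pinions gear down in the square tub (55 mm along each side), cross in the oblong tub (65 mm along, 30 mm across) (horizontal distance between each of bearing_a_mid, bearing_b_mid and tub_round below 0.062 m and z of bearing_a_mid in the frame of tub_round between 0.007 and 0.019 m and angle between the z axis of each of bearing_a_mid, bearing_b_mid and the z axis of tub_round, either way round below 0.15 rad and linear speed of each of bearing_a, bearing_b, pinion_a, pinion_b, cross below 0.03 m/s and z of bearing_b_mid in the frame of tub_round between 0.007 and 0.019 m and x of pinion_a_mid in the frame of tub_square between -0.055 and 0.055 m and y of pinion_a_mid in the frame of tub_square between -0.055 and 0.055 m and z of pinion_a_mid in the frame of tub_square between 0.031 and 0.043 m and angle between each of pinion_a_mid, pinion_b_mid's own z axis and vertical below 0.15 rad and x of pinion_b_mid in the frame of tub_square between -0.055 and 0.055 m and y of pinion_b_mid in the frame of tub_square between -0.055 and 0.055 m and z of pinion_b_mid in the frame of tub_square between 0.031 and 0.043 m and x of cross_mid in the frame of tub_oblong between -0.065 and 0.065 m and y of cross_mid in the frame of tub_oblong between -0.03 and 0.03 m and z of cross_mid in the frame of tub_oblong between 0.008 and 0.02 m and angle between the z axis of cross_mid and the z axis of tub_oblong, either way round below 0.15 rad); the robot touches nothing.
It fails at once if a part is dropped or thrown (faster than 0.8 m/s with no finger touching it) ((linear speed of bearing_a above 0.8 m/s and contact force between the fingers and bearing_a below 0.05 N) or (linear speed of bearing_b above 0.8 m/s and contact force between the fingers and bearing_b below 0.05 N) or (linear speed of pinion_a above 0.8 m/s and contact force between the fingers and pinion_a below 0.05 N) or (linear speed of pinion_b above 0.8 m/s and contact force between the fingers and pinion_b below 0.05 N) or (linear speed of cross above 0.8 m/s and contact force between the fingers and cross below 0.05 N)).
It fails at once if the nut or the socket is shifted more than 20 mm from where it lay (distance of any of nut_mid, socket_mid from where it was at the start of the episode above 0.02 m).
It also fails if it takes over 128 s, if anything falls off the work surface, if the arm or the gripper's body presses on something with over 40 N, if the wrist force passes 120 N, or if a joint passes its speed limit or range.

## Working session

There is one attempt and no reset: what is moved stays moved. The work goes in short steps, Python scripts to look and compute and a tool call to move; the robot and the scene stay as the last step left them, time stands still between calls to the robot, and variables do not carry over. Pictures are saved under pics/ and viewed, about 12 in all and at most 16, crops included, and the job is handed in when it is done.

Besides the shell and the picture viewer there is one more tool, called after "Call:" as name(argument=value, ...) on one line, values as JSON. carry_out: Moves the arm, as the interface text tells. Its arguments: {"type":"object","properties":{"motion":{"type":"array"},"newtons":{"type":"number"}},"required":["motion"]}

```bash
mkdir -p pics; cat > h.py <<'E'
import numpy as np, cv2
from bench import monitor, optics, arm
def snap(n,f):
    s=optics.snapshot(n); cv2.imwrite('pics/'+f+'.png',cv2.cvtColor(s['image'],cv2.COLOR_RGB2BGR))
    np.savez('pics/'+f+'.npz',**s); return s
def ray(s,u,v,z):
    d=np.array([(u-s['cx'])/s['fx'],-(v-s['cy'])/s['fy'],-1.]); V=s['view']; R=V[:3,:3]; c=-R.T@V[:3,3]
    w=R.T@d; return c+w*(z-c[2])/w[2]
def proj(s,p):
    q=s['view'][:3,:3]@np.array(p)+s['view'][:3,3]; return s['cx']+s['fx']*q[0]/-q[2], s['cy']+s['fy']*q[1]/q[2]
E
python3 - <<'E'
from h import *
for n in('top','side'):
    s=snap(n,n+'0'); print({k:s[k] for k in s if k!='image'})
print(monitor.state())
E
```

```text
{'fx': 533.386754950713, 'fy': 533.386754950713, 'cx': 309.25423412522474, 'cy': 241.83855898676026, 'view': array([[ 0.16940038, -0.98553086,  0.00569547, -0.06915812],
       [ 0.9634671 ,  0.16681878,  0.20952958, -0.53008923],
       [-0.20744798, -0.03000699,  0.97778572, -0.97746347],
       [ 0.        ,  0.        ,  0.        ,  1.        ]])}
{'fx': 599.1040554981449, 'fy': 599.1040554981449, 'cx': 312.51828550720404, 'cy': 243.7126749540628, 'view': array([[-0.96330459, -0.26723824,  0.0250598 ,  0.48502123],
       [ 0.15005989, -0.4587909 ,  0.87578133, -0.13349591],
       [-0.22254505,  0.84740465,  0.48205712, -1.01935976],
       [ 0.        ,  0.        ,  0.        ,  1.        ]])}
{'clock': 0.1, 'joint_positions': array([-1.41419289e+00,  3.26888933e-01, -1.93484695e-01,  1.05201483e+00,
        2.02490826e-05,  1.43662821e+00]), 'joint_velocities': array([ 0.00139356, -0.00189868,  0.00356272, -0.00142009, -0.00010009,
       -0.00093644]), 'joint_torque': array([ 1.23686190e-03, -4.44238043e+01,  2.63038230e+01,  7.86323362e-03,
       -9.15290116e-06,  1.64388797e-05]), 'position': array([ 0.15763092, -0.52637623,  0.2305694 ]), 'tcp_rot': array([-3.14001754e+00, -2.33039669e-04,  2.90771355e-01]), 'force': array([-0.13220483,  0.52473893,  0.23810077]), 'wrist_torque': array([-0.04519142,  0.03349683, -0.00817232]), 'gripper_width': 0.08499569430504793}
```

View pics/top0.png

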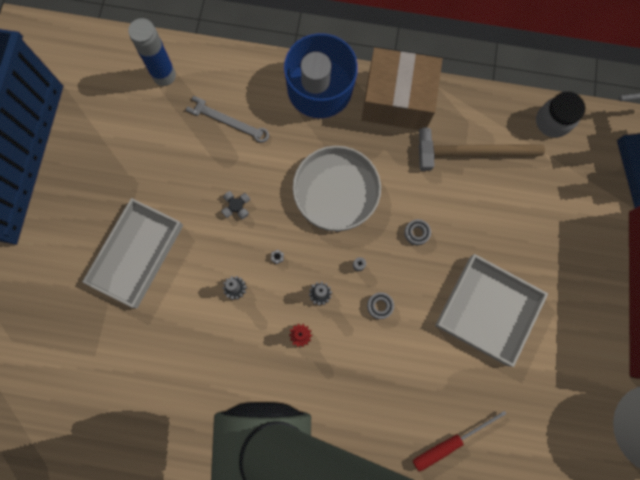

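View pics/side0.png

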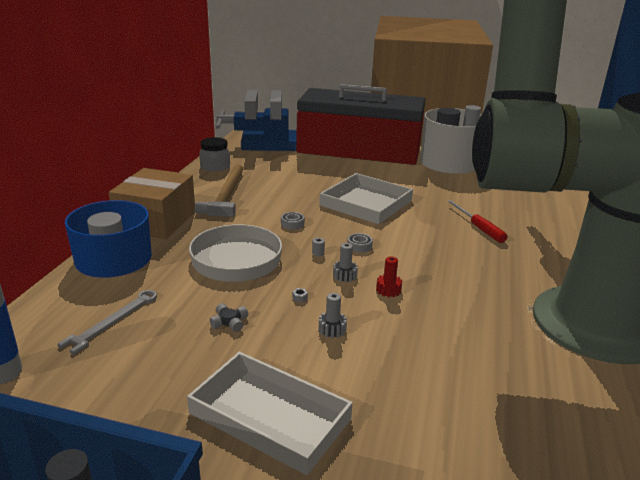

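The top view shows the bearings at about (417,232) and (380,306), and the pinions at (234,288) and (320,292). The red look-alike is at (301,336), the cross at (235,206), the nut at (276,257) and the socket at (360,264). The round tub is at (337,188), the square at (492,311) and the oblong at (132,253). Next I'll enlarge for accurate pixels.

```bash
python3 - <<'E'
from h import *
im=cv2.imread('pics/top0.png')
c=im[190:350,210:440]; cv2.imwrite('pics/c1.png',cv2.resize(c,None,fx=3.4,fy=3.4,interpolation=cv2.INTER_CUBIC))
s=dict(np.load('pics/top0.npz'))
hsv=cv2.cvtColor(im,cv2.COLOR_BGR2HSV)
m=((hsv[...,1]<40)&(hsv[...,2]>105)).astype(np.uint8)*255
m=cv2.morphologyEx(m,cv2.MORPH_CLOSE,np.ones((5,5)))
cs,_=cv2.findContours(m,cv2.RETR_EXTERNAL,cv2.CHAIN_APPROX_NONE)
for k in cs:
    if cv2.contourArea(k)<1500: continue
    x,y,w,h=cv2.boundingRect(k)
    k=cv2.convexHull(k)
    q=np.array([ray(s,u,v,.03)[:2] for u,v in k[:,0]])
    (cx,cy),(a,b),t=cv2.minAreaRect((q*1000).astype(np.float32))
    print((x,y,w,h),'rim rect',cx,cy,a,b,t, 'circ',cv2.minEnclosingCircle((q*1000).astype(np.float32)))
for n,u,v,z in [('bA',417,232,.018),('bB',380,306,.018),('pA',235,287,.066),('pB',320,291,.066),('x',235,206,.02),('nut',276,257,.013),('soc',360,264,.03),('red',301,335,.066)]:
    print(n,ray(s,u,v,z).round(4))
E
```

```text
(438, 255, 109, 111) rim rect 469.6341552734375 -350.6665954589844 161.28756713867188 160.6720733642578 70.31169128417969 circ ((469.864013671875, -349.9012451171875), 111.28581237792969)
(83, 199, 99, 109) rim rect 459.7631530761719 362.343505859375 121.41825103759766 190.4446563720703 73.70790100097656 circ ((460.0603942871094, 363.332763671875), 109.40082550048828)
(293, 146, 88, 84) rim rect 662.0614624023438 -12.574516296386719 176.5575408935547 177.35690307617188 9.886826515197754 circ ((661.3857421875, -12.240751266479492), 89.960205078125)
bA [ 0.5995 -0.1881  0.018 ]
bB [ 0.439  -0.1355  0.018 ]
pA [0.4225 0.1448 0.066 ]
pB [ 0.4422 -0.0143  0.066 ]
x [0.5896 0.1847 0.02  ]
nut [0.5012 0.0838 0.013 ]
soc [ 0.5127 -0.0834  0.03  ]
red [0.3557 0.0069 0.066 ]
```

View pics/c1.png

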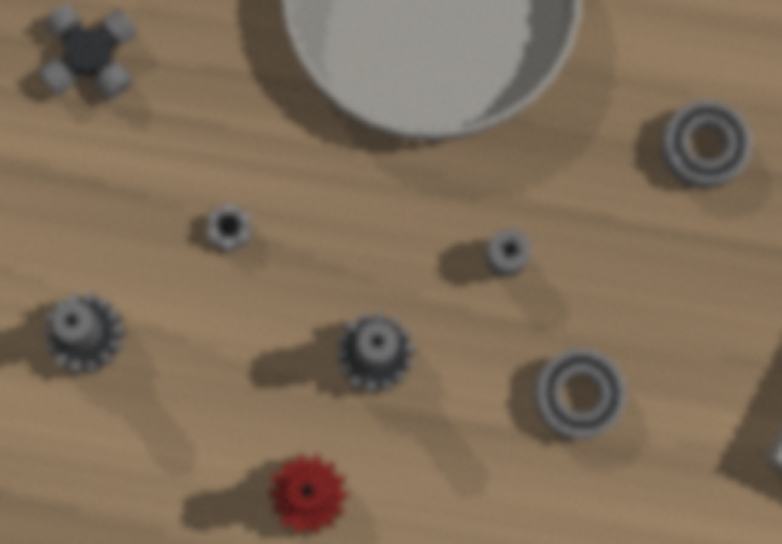

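The enlargement shows the bearings at crop (707,143) and (581,394), the pinion shaft tops at (72,320) and (377,341), and the cross ends at (64,20), (117,28), (57,76) and (114,79). Nothing stands close to any part.

```bash
python3 - <<'E'
from h import *
s=dict(np.load('pics/top0.npz')); V=s['view']; print('cam',-V[:3,:3].T@V[:3,3])
P=lambda x,y,z: ray(s,(x+.5)/3.4-.5+210,(y+.5)/3.4-.5+190,z)
for n,x,y,z in [('bA',707,143,.018),('bB',581,394,.018),('pa top',72,320,.066),('pa gear',84,334,.022),('pb top',377,341,.066),('pb gear',375,352,.022),('nut',228,226,.013),('soc',509,248,.03),('red',307,491,.06)]: print(n,(P(x,y,z)*1000).round(1))
e=[P(x,y,.014)*1000 for x,y in((64,20),(114,79),(117,28),(57,76))]
print('cross',np.mean(e,0),[(np.linalg.norm(a-b),np.degrees(np.arctan2(*(a-b)[1::-1]))) for a,b in((e[0],e[1]),(e[2],e[3]))])
# side view cross-check
s2=dict(np.load('pics/side0.npz'))
for n,p in dict(bA=(.6,-.19,.018),pa=(.424,.144,.066),pb=(.444,-.016,.066),x=(.592,.183,.02),bB=(.439,-.137,.018)).items(): print(n,np.round(proj(s2,p),1))
E
```

```text
cam [ 0.31966611 -0.00905935  1.06721309]
bA [ 600.3 -189.2   18. ]
bB [ 440.1 -136.4   18. ]
pa top [427.1 153.7  66. ]
pa gear [425.1 152.4  22. ]
pb top [444.4 -15.   66. ]
pb gear [443.4 -15.1  22. ]
nut [503.3  82.8  13. ]
soc [515.3 -81.7  30. ]
red [357.3   9.2  60. ]
cross [594.34502803 185.30782164  14.        ] [(np.float64(48.277051145608915), np.float64(49.96647801461031)), (np.float64(46.33062585753287), np.float64(-39.77122799239928))]
bA [293.4 216.4]
pa [337.3 292.5]
pb [347.  244.7]
x [231.3 311.2]
bB [361.1 238.3]
```

Call:
carry_out(motion=[[1,28,22,0,6.1],[1,28,22,0,6.1],[1,28,22,0,6.1],[1,28,22,0,6.1],[1,28,22,0,6.1],[1,28,22,0,6.1],[1,28,22,0,6.1],[1,28,22,0,6.1],[1,28,22,0,6.1],[1,28,22,0,6.1],[1,28,22,0,6.1],[1,28,22,0,6.1]])

```text
clock: 1.1
position: [0.4947, -0.2614, 0.2309]
tcp_rot: [-3.141, -0.0, 1.574]
force: [0.3, -0.3, 0.1]
gripper_width: 0.0851
```

Call:
carry_out(motion=[[1,26,18,-20,0],[1,26,18,-20,0],[1,26,18,-20,0],[1,28,19,-20,0],[1,0,0,0,0],[1,0,0,0,0]])

```text
clock: 1.6
position: [0.5992, -0.1881, 0.1488]
tcp_rot: [-3.137, -0.002, 1.571]
force: [-0.8, -0.0, 0.4]
gripper_width: 0.0856
```

```bash
python3 - <<'E'
from h import *
s=snap('wrist','w1'); st=monitor.state(); print(st['position'],st['tcp_rot'],st['force'],st['joint_positions'])
print({k:s[k] for k in s if k!='image'}); print(proj(s,(.6003,-.1892,.018)),proj(s,st['position']))
E
```

```text
[ 0.59909186 -0.18929586  0.15025021] [-3.13911435e+00 -5.37168433e-04  1.56959179e+00] [ 0.48270828 -0.07324309  0.79873009] [-4.23202372e-01  5.30962335e-01 -8.80582318e-02  9.54256659e-01
 -5.25027600e-04  1.14879848e+00]
{'fx': 341.667429068835, 'fy': 341.667429068835, 'cx': 320.9269336948499, 'cy': 241.68029477901993, 'view': array([[ 9.99993651e-01,  3.93022766e-04, -3.54159519e-03,
        -6.00180851e-01],
       [-1.45983012e-03,  9.51849215e-01, -3.06563112e-01,
         1.92609461e-01],
       [ 3.25057832e-03,  3.06566335e-01,  9.51843745e-01,
        -2.45719880e-01],
       [ 0.00000000e+00,  0.00000000e+00,  0.00000000e+00,
         1.00000000e+00]])}
(np.float64(320.89960035310196), np.float64(234.32795515771886)) (np.float64(317.2705113958029), np.float64(315.9298732303451))
```

View pics/w1.png

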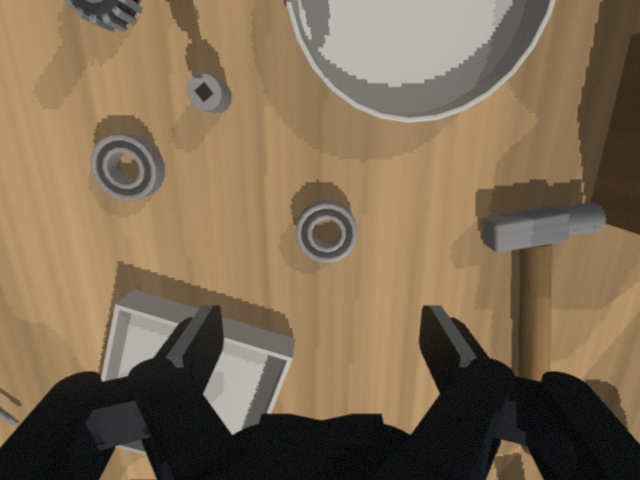

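The wrist view shows bearing A at (326,232) against a predicted (321,234), so it lies about 4 mm further in +x. The hammer head at (540,228) is clear of the fingers.

Call:
carry_out(motion=[[0.85,4,2,-15,0],[0.85,0,0,-15,0],[0.85,0,0,-15,0],[0.85,0,0,-15,0],[0.85,0,0,-15,0],[0.85,0,0,-15,0],[0.85,0,0,-15,0],[0.85,0,0,-15,0],[0.85,0,0,-15,0],[0.85,0,0,-9,0],[0.85,0,0,-6,0],[0.85,0,0,0,0]], newtons=50)

```text
clock: 2.65
position: [0.6028, -0.1885, 0.0009]
tcp_rot: [-3.141, -0.0, 1.567]
force: [-0.4, 0.3, -0.3]
gripper_width: 0.0724
```

Call:
carry_out(motion=[[0.5,0,0,0,0],[0.5,0,0,0,0],[0.5,0,0,0,0],[0.5,0,0,0,0],[0.5,0,0,0,0],[0.5,0,0,0,0],[0.5,0,0,0,0],[0.5,0,0,0,0]])

```text
clock: 3.32
position: [0.6047, -0.1885, 0.0029]
tcp_rot: [3.14, 0.002, 1.568]
force: [-1.3, -0.9, 6.2]
gripper_width: 0.0501
```

Call:
carry_out(motion=[[0.5,0,0,5,0],[0.5,0,0,10,0],[0.5,0,0,15,0],[0.5,0,0,20,0],[0.5,0,0,20,0],[0.5,0,0,20,0],[0.5,0,0,0,0],[0.5,0,0,0,0],[0.5,0,0,0,0]])

```text
clock: 4.07
position: [0.6032, -0.1876, 0.0908]
tcp_rot: [-3.141, -0.0, 1.568]
force: [0.1, 0.2, -1.5]
gripper_width: 0.0502
```

```bash
python3 - <<'E'
from h import *
s=snap('wrist','w2'); st=monitor.state(); print(st['position'],st['tcp_rot'],st['force'],st['gripper_width'])
E
```

```text
[ 0.60276223 -0.18745445  0.09013021] [-3.13965469e+00 -8.98344076e-04  1.56844754e+00] [ 0.21871473 -0.14547447 -1.84066924] 0.04999033846632136
```

View pics/w2.png

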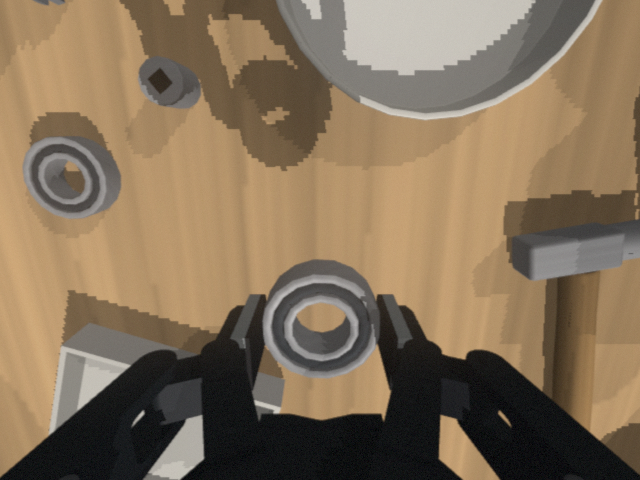

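Bearing A is held level at (321,325), with a width of 50 mm and about 1.8 N of weight. It goes to the −y half of the round tub.

Call:
carry_out(motion=[[0.5,10,20,0,0],[0.5,10,25,0,0],[0.5,11,26,0,0],[0.5,10,26,0,0],[0.5,10,26,0,0],[0.5,10,20,0,0],[0.5,0,0,-10,0],[0.5,0,0,-15,0],[0.5,0,0,-15,0],[0.5,0,0,-10,0],[0.5,0,0,0,0],[0.5,0,0,0,0]])

```text
clock: 5.12
position: [0.6634, -0.0451, 0.0398]
tcp_rot: [-3.139, -0.0, 1.568]
force: [0.5, -0.4, -1.1]
gripper_width: 0.0497
```

```bash
python3 - <<'E'
from h import *
s=snap('wrist','w3'); st=monitor.state(); print(st['position'],st['tcp_rot'],st['force'],st['gripper_width'])
E
```

```text
[ 0.66439057 -0.0452703   0.04093916] [-3.14070544e+00 -1.38266015e-04  1.56786126e+00] [ 1.33257103  0.32907113 -1.52254762] 0.05022153163919309
```

View pics/w3.png

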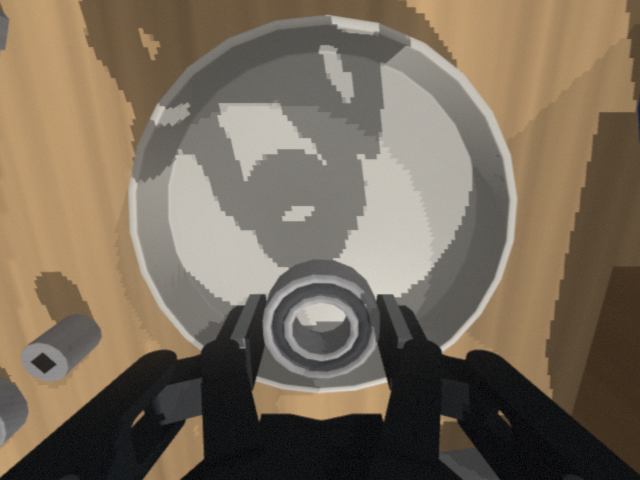

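The held bearing sits over the near half of the round tub. The rim spans columns 133–515 and the bearing is at column 321, so it's centred in x. I'll lower it, release, and go to bearing B.

Call:
carry_out(motion=[[0.5,0,0,-10,0],[0.5,0,0,-10,0],[0.5,0,0,-6,0],[0.5,0,0,-3,0],[0.5,0,0,-2,0],[0.5,0,0,-1,0],[0.5,0,0,-1,0],[0.5,0,0,0,0],[0.5,0,0,0,0]])

```text
clock: 5.92
position: [0.665, -0.0449, 0.0086]
tcp_rot: [3.141, 0.0, 1.568]
force: [0.0, 0.5, -2.0]
gripper_width: 0.0499
```

Call:
carry_out(motion=[[0.64,0,0,0,0],[0.68,0,0,0,0],[0.72,0,0,0,0],[0.75,0,0,0,0],[0.75,0,0,0,0],[0.75,0,0,5,0],[0.75,0,0,10,0],[0.75,0,0,20,0],[0.75,0,0,30,0],[0.75,0,0,30,0],[0.85,0,0,20,0],[0.85,0,0,0,0]])

```text
clock: 6.92
position: [0.6684, -0.0455, 0.1302]
tcp_rot: [3.132, 0.002, 1.568]
force: [1.4, 0.8, -0.0]
gripper_width: 0.0721
```

Call:
carry_out(motion=[[0.85,-25,-10,0,0],[0.85,-25,-10,0,0],[0.85,-25,-10,0,0],[0.85,-25,-10,0,0],[0.85,-25,-10,0,0],[0.85,-25,-10,0,0],[0.85,-25,-10,0,0],[0.85,-25,-10,0,0],[0.85,-20,-10,0,0],[0.85,0,0,0,0],[0.85,0,0,0,0]])

```text
clock: 7.83
position: [0.4441, -0.1352, 0.1237]
tcp_rot: [3.141, -0.0, 1.567]
force: [0.1, -0.1, 0.0]
gripper_width: 0.0726
```

```bash
python3 - <<'E'
from h import *
s=snap('wrist','w4'); st=monitor.state(); print(st['position'],st['tcp_rot'],st['force'],st['gripper_width'])
print(proj(s,(.442,-.135,.018)))
E
```

```text
[ 0.44516508 -0.13519862  0.123779  ] [3.14026499e+00 2.69577174e-04 1.56764950e+00] [ 0.08838838 -0.89444452 -0.17654442] 0.07266094063311913
(np.float64(315.9369448104991), np.float64(241.89021349850208))
```

View pics/w4.png

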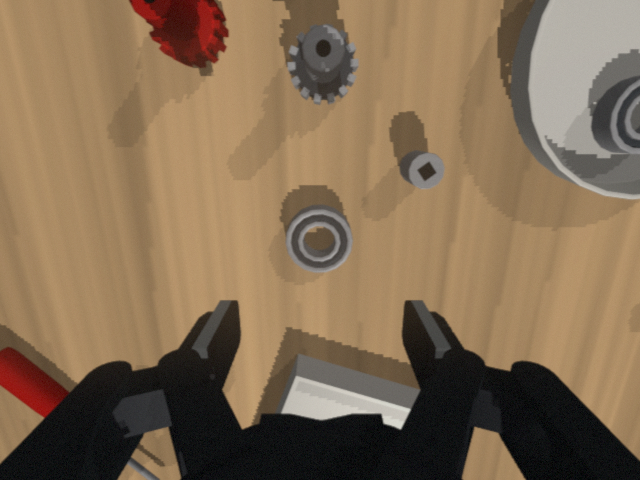

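Bearing B is at (319,239), 2 mm from where I predicted it. The socket at (424,170) is clear of the jaws. Bearing A lies flat in the tub.

Call:
carry_out(motion=[[0.85,-1,2,-15,0],[0.85,0,0,-15,0],[0.85,0,0,-15,0],[0.85,0,0,-15,0],[0.85,0,0,-15,0],[0.85,0,0,-15,0],[0.85,0,0,-15,0],[0.85,0,0,-10,0],[0.85,0,0,-6,0],[0.85,0,0,0,0]])

```text
clock: 8.72
position: [0.4439, -0.1323, 0.0012]
tcp_rot: [-3.14, -0.001, 1.569]
force: [-0.8, 0.6, 0.8]
gripper_width: 0.0725
```

Call:
carry_out(motion=[[0.5,0,0,0,0],[0.5,0,0,0,0],[0.5,0,0,0,0],[0.5,0,0,0,0],[0.5,0,0,0,0],[0.5,0,0,0,0],[0.5,0,0,0,0],[0.5,0,0,0,0]])

```text
clock: 9.38
position: [0.4443, -0.133, 0.0032]
tcp_rot: [3.14, 0.0, 1.569]
force: [-1.4, 0.9, 6.5]
gripper_width: 0.0501
```

Call:
carry_out(motion=[[0.5,0,0,5,0],[0.5,0,0,10,0],[0.5,0,0,15,0],[0.5,0,0,20,0],[0.5,0,0,20,0],[0.5,0,0,20,0],[0.5,0,0,20,0],[0.5,0,0,0,0],[0.5,0,0,0,0]])

```text
clock: 10.13
position: [0.4446, -0.1334, 0.1132]
tcp_rot: [3.139, 0.001, 1.568]
force: [-0.7, -0.2, -3.2]
gripper_width: 0.05
```

Call:
carry_out(motion=[[0.5,20,14,0,0],[0.5,25,18,0,0],[0.5,25,18,0,0],[0.5,25,18,0,0],[0.5,25,18,0,0],[0.5,25,18,0,0],[0.5,25,18,0,0],[0.5,25,18,0,0],[0.5,25,15,0,0],[0.5,0,0,0,0],[0.5,0,0,0,0]])

```text
clock: 11.05
position: [0.6634, 0.0231, 0.1096]
tcp_rot: [-3.139, -0.0, 1.57]
force: [-0.3, -0.2, -1.4]
gripper_width: 0.0497
```

Call:
carry_out(motion=[[0.5,0,0,-15,0],[0.5,0,0,-20,0],[0.5,0,0,-20,0],[0.5,0,0,-15,0],[0.5,0,0,-10,0],[0.5,0,0,-10,0],[0.5,0,0,-5,0],[0.5,0,0,-3,0],[0.5,0,0,-2,0],[0.5,0,0,-2,0],[0.5,0,0,0,0],[0.5,0,0,0,0]])

```text
clock: 12.05
position: [0.6641, 0.0221, 0.0108]
tcp_rot: [3.141, 0.0, 1.568]
force: [-0.8, -0.3, -2.1]
gripper_width: 0.0501
```

Call:
carry_out(motion=[[0.5,0,0,-1,0],[0.5,0,0,-1,0],[0.5,0,0,-1,0],[0.5,0,0,0,0],[0.64,0,0,0,0],[0.68,0,0,0,0],[0.72,0,0,0,0],[0.75,0,0,0,0],[0.75,0,0,0,0],[0.75,0,0,5,0],[0.75,0,0,10,0],[0.75,0,0,20,0]])

```text
clock: 13.05
position: [0.6619, 0.0222, 0.0411]
tcp_rot: [-3.137, -0.0, 1.568]
force: [0.1, 0.8, 0.5]
gripper_width: 0.0645
```

Call:
carry_out(motion=[[0.7,0,0,30,0],[0.6,0,0,30,0],[0.55,0,0,30,0],[0.55,-30,-5,10,0],[0.55,-30,-5,0,0],[0.55,-30,-5,0,0],[0.55,-30,-5,0,0],[0.55,-30,-5,0,0],[0.55,-30,-5,0,0],[0.55,-38,-5,0,0],[0.55,0,0,0,0],[0.55,0,0,0,0]])

```text
clock: 14.05
position: [0.4436, -0.0128, 0.143]
tcp_rot: [-3.141, -0.0, 1.567]
force: [1.2, 0.7, -0.2]
gripper_width: 0.047
```

```bash
python3 - <<'E'
from h import *
s=snap('wrist','w5'); st=monitor.state(); print(st['position'],st['tcp_rot'],st['force'],st['gripper_width'])
print(proj(s,(.446,-.013,.066)))
E
```

```text
[ 0.4460779  -0.01312523  0.14348384] [3.13923941e+00 3.68008592e-04 1.56786428e+00] [ 1.27025775 -0.55469629  0.79373339] 0.046754193859954295
(np.float64(322.1008381187143), np.float64(255.42123046817704))
```

View pics/w5.png

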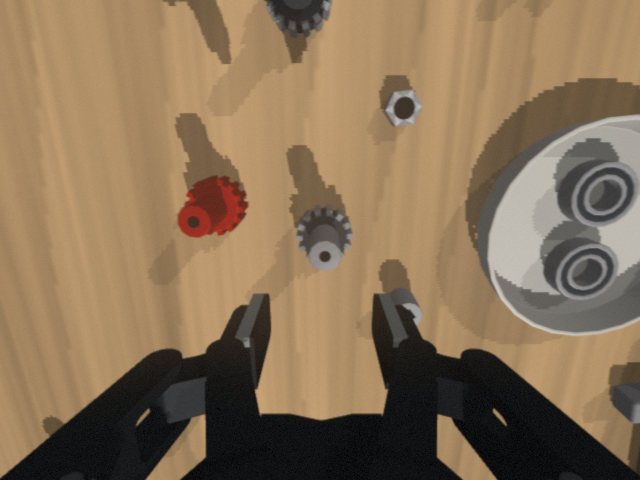

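Both bearings lie flat and apart in the tub, at (600,195) and (580,268). The grey pinion's top is at (325,257) against a predicted (322,255), and the red one is clear at (195,222).

Call:
carry_out(motion=[[0.55,2,-1,-12,0],[0.55,0,0,-15,0],[0.55,0,0,-15,0],[0.55,0,0,-15,0],[0.55,0,0,-15,0],[0.55,0,0,-15,0],[0.55,0,0,-15,0],[0.55,0,0,-10,0],[0.55,0,0,-4,0],[0.55,0,0,0,0]], newtons=70)

```text
clock: 14.93
position: [0.4487, -0.0139, 0.0258]
tcp_rot: [-3.142, -0.0, 1.569]
force: [-0.5, 0.0, -0.0]
gripper_width: 0.0469
```

Call:
carry_out(motion=[[0.15,0,0,0,0],[0.15,0,0,0,0],[0.15,0,0,0,0],[0.15,0,0,0,0],[0.15,0,0,0,0],[0.15,0,0,0,0],[0.15,0,0,0,0],[0.15,0,0,0,0]])

```text
clock: 15.6
position: [0.448, -0.014, 0.027]
tcp_rot: [3.141, 0.0, 1.568]
force: [-2.1, -0.1, 6.3]
gripper_width: 0.0221
```

Call:
carry_out(motion=[[0.15,0,0,5,0],[0.15,0,0,10,0],[0.15,0,0,15,0],[0.15,0,0,20,0],[0.15,0,0,20,0],[0.15,0,0,20,0],[0.15,0,0,20,0],[0.15,0,0,0,0],[0.15,0,0,0,0]])

```text
clock: 16.35
position: [0.4486, -0.0141, 0.1368]
tcp_rot: [3.139, 0.0, 1.568]
force: [0.7, 0.0, -4.9]
gripper_width: 0.0216
```

Call:
carry_out(motion=[[0.15,2,-20,0,0],[0.15,2,-30,0,0],[0.15,2,-34,0,0],[0.15,2,-34,0,0],[0.15,2,-34,0,0],[0.15,2,-34,0,0],[0.15,2,-34,0,0],[0.15,2,-34,0,0],[0.15,2,-34,0,0],[0.15,2,-34,0,0],[0.15,2,-30,0,0],[0.15,2,-17,0,0]])

```text
clock: 17.35
position: [0.4707, -0.386, 0.1337]
tcp_rot: [-3.14, -0.0, 1.566]
force: [1.5, -0.5, -3.7]
gripper_width: 0.0215
```

Call:
carry_out(motion=[[0.15,0,0,-5,0],[0.15,0,0,-15,0],[0.15,0,0,-20,0],[0.15,0,0,-15,0],[0.15,0,0,-10,0],[0.15,0,0,0,0],[0.15,0,0,0,0]])

```text
clock: 17.93
position: [0.4709, -0.3818, 0.0699]
tcp_rot: [-3.14, -0.002, 1.569]
force: [-0.2, 0.4, -3.8]
gripper_width: 0.0214
```

```bash
python3 - <<'E'
from h import *
s=snap('wrist','w6'); st=monitor.state(); print(st['position'],st['tcp_rot'],st['force'],st['gripper_width'])
for z in(.004,.03): print(proj(s,(.472,-.349,z)))
E
```

```text
[ 0.47172154 -0.38261378  0.07104515] [-3.14124259e+00 -4.59557591e-04  1.56868124e+00] [-0.49758606 -0.22150477 -4.22296838] 0.02167897820731011
(np.float64(320.10470394707), np.float64(212.06614008555718))
(np.float64(319.92941051907854), np.float64(222.63903232695924))
```

View pics/w6.png

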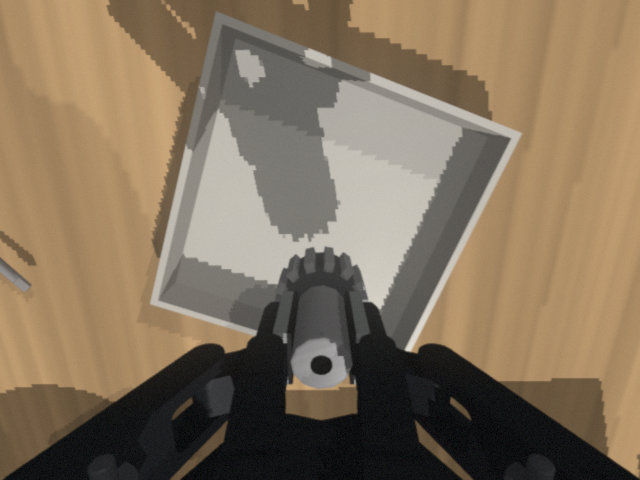

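The pinion is upright over the near part of the square tub. The rim corners at (218,13), (520,133) and (152,303) put the tub centre within about 5 mm of my estimate, so I'll lower it.

Call:
carry_out(motion=[[0.15,0,0,-10,0],[0.15,0,0,-10,0],[0.15,0,0,-8,0],[0.15,0,0,-4,0],[0.15,0,0,-3,0],[0.15,0,0,-2,0],[0.15,0,0,-1,0],[0.15,0,0,-1,0],[0.15,0,0,0,0],[0.15,0,0,0,0]])

```text
clock: 18.82
position: [0.4719, -0.3831, 0.0325]
tcp_rot: [3.141, 0.0, 1.568]
force: [-0.0, 0.8, -4.6]
gripper_width: 0.0211
```

Call:
carry_out(motion=[[0.15,0,0,-0.5,0],[0.15,0,0,-0.5,0],[0.15,0,0,0,0],[0.15,0,0,0,0]])

```text
clock: 19.15
position: [0.4717, -0.3829, 0.0313]
tcp_rot: [3.142, 0.0, 1.568]
force: [-0.7, -0.3, -4.9]
gripper_width: 0.0216
```

Call:
carry_out(motion=[[0.15,0,0,-0.5,0],[0.15,0,0,-0.5,0],[0.15,0,0,0,0],[0.15,0,0,0,0]])

```text
clock: 19.48
position: [0.4718, -0.383, 0.0311]
tcp_rot: [3.141, 0.0, 1.568]
force: [-2.7, 3.2, 6.5]
gripper_width: 0.0216
```

It's down (force rose to +6.5 N). Release and go to the other pinion.

Call:
carry_out(motion=[[0.3,0,0,0,0],[0.38,0,0,0,0],[0.45,0,0,0,0],[0.5,0,0,0,0],[0.5,0,0,0,0],[0.5,0,0,10,0],[0.5,0,0,20,0],[0.5,0,0,25,0],[0.55,0,0,25,0],[0.55,0,0,25,0],[0.55,0,0,9,0],[0.55,0,0,0,0]])

```text
clock: 20.48
position: [0.4732, -0.3845, 0.1476]
tcp_rot: [3.137, 0.004, 1.568]
force: [-0.1, 0.1, -0.0]
gripper_width: 0.0471
```

Call:
carry_out(motion=[[0.55,-2,36,0,0],[0.55,-3,36,0,0],[0.55,-3,36,0,0],[0.55,-3,36,0,0],[0.55,-3,36,0,0],[0.55,-3,36,0,0],[0.55,-3,36,0,0],[0.55,-3,36,0,0],[0.55,-3,36,0,0],[0.55,-3,36,0,0],[0.55,-3,36,0,0],[0.55,-3,36,0,0]])

```text
clock: 21.48
position: [0.4352, 0.0507, 0.1431]
tcp_rot: [-3.14, -0.0, 1.568]
force: [0.7, 0.3, 0.6]
gripper_width: 0.0467
```

Call:
carry_out(motion=[[0.55,-3,36,0,0],[0.55,-3,36,0,0],[0.55,-3,33,0,0],[0.55,0,0,0,0],[0.55,0,0,0,0],[0.55,0,0,0,0]])

```text
clock: 21.98
position: [0.4269, 0.1537, 0.1433]
tcp_rot: [-3.14, 0.001, 1.569]
force: [0.0, 0.3, -0.6]
gripper_width: 0.0472
```

```bash
python3 - <<'E'
from h import *
s=snap('wrist','w7'); st=monitor.state(); print(st['position'],st['tcp_rot'],st['force'],st['gripper_width'],st['joint_positions'])
print(proj(s,(.428,.155,.066)))
E
```

```text
[0.42718789 0.15319267 0.14352234] [-3.14012097e+00  7.35339240e-04  1.56747077e+00] [-0.05976972 -0.45080794  0.55315444] 0.04686388085332031 [ 1.81732122e-01  2.38072536e-01 -5.62507173e-01  7.71798473e-01
 -4.51989367e-04  1.75585490e+00]
(np.float64(320.34855692850823), np.float64(253.1182646716709))
```

View pics/w7.png

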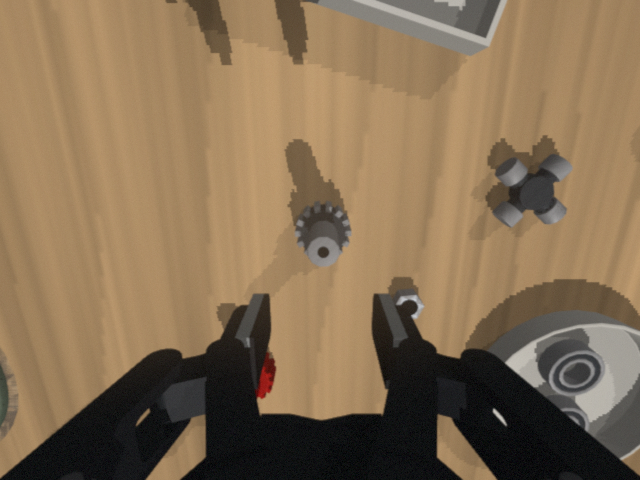

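The pinion top is at (323,252) against a predicted (320,253). The cross is at (537,191) and the nut at (408,303), both clear.

Call:
carry_out(motion=[[0.55,2,2,-12,0],[0.55,0,0,-15,0],[0.55,0,0,-15,0],[0.55,0,0,-15,0],[0.55,0,0,-15,0],[0.55,0,0,-15,0],[0.55,0,0,-15,0],[0.55,0,0,-10,0],[0.55,0,0,-4,0],[0.55,0,0,0,0]])

```text
clock: 22.87
position: [0.429, 0.1546, 0.0273]
tcp_rot: [-3.139, 0.001, 1.566]
force: [-0.2, 0.0, 0.1]
gripper_width: 0.0467
```

Call:
carry_out(motion=[[0.15,0,0,0,0],[0.15,0,0,0,0],[0.15,0,0,0,0],[0.15,0,0,0,0],[0.15,0,0,0,0],[0.15,0,0,0,0],[0.15,0,0,0,0],[0.15,0,0,0,0]])

```text
clock: 23.53
position: [0.4299, 0.1557, 0.0289]
tcp_rot: [3.141, 0.001, 1.568]
force: [-1.6, -2.3, 6.1]
gripper_width: 0.0215
```

Call:
carry_out(motion=[[0.15,0,0,5,0],[0.15,0,0,10,0],[0.15,0,0,15,0],[0.15,0,0,20,0],[0.15,0,0,20,0],[0.15,0,0,20,0],[0.15,0,0,20,0],[0.15,0,0,0,0],[0.15,0,0,0,0]])

```text
clock: 24.28
position: [0.4305, 0.1564, 0.1388]
tcp_rot: [3.139, -0.001, 1.569]
force: [0.1, 0.4, -4.7]
gripper_width: 0.0215
```

Call:
carry_out(motion=[[0.15,3,-20,0,0],[0.15,3,-30,0,0],[0.15,3,-34,0,0],[0.15,3,-34,0,0],[0.15,3,-34,0,0],[0.15,3,-34,0,0],[0.15,3,-34,0,0],[0.15,3,-34,0,0],[0.15,3,-34,0,0],[0.15,3,-34,0,0],[0.15,3,-34,0,0],[0.15,3,-34,0,0]])

```text
clock: 25.28
position: [0.4645, -0.2348, 0.136]
tcp_rot: [-3.139, -0.002, 1.568]
force: [0.2, 0.3, -4.5]
gripper_width: 0.0215
```

Call:
carry_out(motion=[[0.15,3,-34,0,0],[0.15,3,-30,0,0],[0.15,2,-18,0,0],[0.15,0,0,0,0],[0.15,0,0,0,0],[0.15,0,0,-10,0],[0.15,0,0,-10,0],[0.15,0,0,-10,0],[0.15,0,0,0,0],[0.15,0,0,0,0]])

```text
clock: 26.12
position: [0.4729, -0.3145, 0.1069]
tcp_rot: [-3.139, -0.002, 1.569]
force: [-1.0, 0.9, -3.2]
gripper_width: 0.0213
```

```bash
python3 - <<'E'
from h import *
s=snap('wrist','w8'); st=monitor.state(); print(st['position'],st['tcp_rot'],st['force'],st['gripper_width'])
E
```

```text
[ 0.47354284 -0.31512587  0.10777401] [-3.14076069e+00 -7.69990874e-04  1.56922402e+00] [-0.01235432 -0.68299665 -4.31955351] 0.021370091631877492
```

View pics/w8.png

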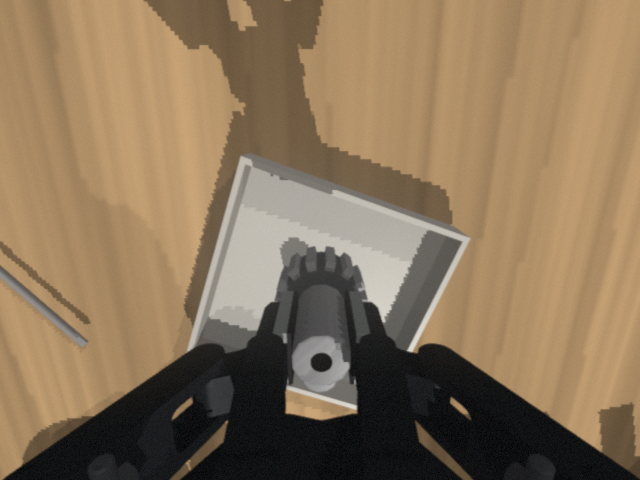

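The second pinion hangs upright over the far half of the square tub, at about (322,290). Lower it.

Call:
carry_out(motion=[[0.15,0,0,-10,0],[0.15,0,0,-15,0],[0.15,0,0,-15,0],[0.15,0,0,-12,0],[0.15,0,0,-8,0],[0.15,0,0,-6,0],[0.15,0,0,-4,0],[0.15,0,0,-2,0],[0.15,0,0,-1,0],[0.15,0,0,-1,0],[0.15,0,0,0,0],[0.15,0,0,0,0]])

```text
clock: 27.17
position: [0.474, -0.3161, 0.0347]
tcp_rot: [3.141, 0.001, 1.568]
force: [-0.9, -0.5, -4.4]
gripper_width: 0.0215
```

Call:
carry_out(motion=[[0.15,0,0,-0.5,0],[0.15,0,0,-0.5,0],[0.15,0,0,0,0],[0.15,0,0,0,0]])

```text
clock: 27.5
position: [0.4737, -0.3159, 0.0333]
tcp_rot: [3.142, 0.0, 1.568]
force: [0.2, -0.1, -4.3]
gripper_width: 0.0213
```

Call:
carry_out(motion=[[0.15,0,0,-0.5,0],[0.15,0,0,-0.5,0],[0.15,0,0,0,0],[0.15,0,0,0,0]])

```text
clock: 27.83
position: [0.4738, -0.316, 0.0329]
tcp_rot: [3.141, 0.0, 1.568]
force: [-2.6, 2.0, 4.8]
gripper_width: 0.0214
```

Call:
carry_out(motion=[[0.3,0,0,0,0],[0.38,0,0,0,0],[0.45,0,0,0,0],[0.5,0,0,0,0],[0.5,0,0,0,0],[0.5,0,0,10,0],[0.5,0,0,20,0],[0.5,0,0,25,0],[0.55,0,0,25,0],[0.55,0,0,25,0],[0.55,0,0,10,0],[0.55,0,0,0,0]])

```text
clock: 28.83
position: [0.4754, -0.3173, 0.1506]
tcp_rot: [3.137, 0.004, 1.568]
force: [0.4, -0.4, -1.0]
gripper_width: 0.0469
```

Call:
carry_out(motion=[[1,8,33,0,-3],[1,8,33,0,-3.5],[1,8,33,0,-3.5],[1,8,33,0,-3],[1,8,33,0,-3],[1,8,33,0,-3],[1,8,33,0,-3],[1,8,33,0,-3],[1,8,33,0,-3],[1,8,33,0,-3],[1,8,33,0,-3],[1,8,33,0,-3]])

```text
clock: 29.83
position: [0.5689, 0.0818, 0.1457]
tcp_rot: [-3.14, 0.001, 0.92]
force: [-0.3, -0.1, 0.4]
gripper_width: 0.0854
```

Call:
carry_out(motion=[[1,8,33,0,-3],[1,8,33,0,0],[1,8,33,0,0],[1,3,8,0,0],[1,0,0,0,0],[1,0,0,0,0],[1,0,0,0,0]])

```text
clock: 30.42
position: [0.5958, 0.1858, 0.1463]
tcp_rot: [-3.141, 0.002, 0.869]
force: [-0.4, -0.0, 0.8]
gripper_width: 0.0853
```

```bash
python3 - <<'E'
from h import *
s=snap('wrist','w9'); st=monitor.state(); print(st['position'],st['tcp_rot'],st['force'],st['gripper_width'],st['joint_positions'])
print(proj(s,(.597,.187,.02)))
E
```

```text
[0.5960616  0.18551089 0.14662844] [-3.14089046e+00  1.47998078e-03  8.68510373e-01] [ 0.14254032 -0.56796572  0.38211045] 0.08578520399155755 [ 1.83743460e-01  5.26272173e-01 -1.06051496e-01  9.40063132e-01
 -3.92182198e-04  2.45682657e+00]
(np.float64(320.8548112823003), np.float64(232.96106817789325))
```

View pics/w9.png

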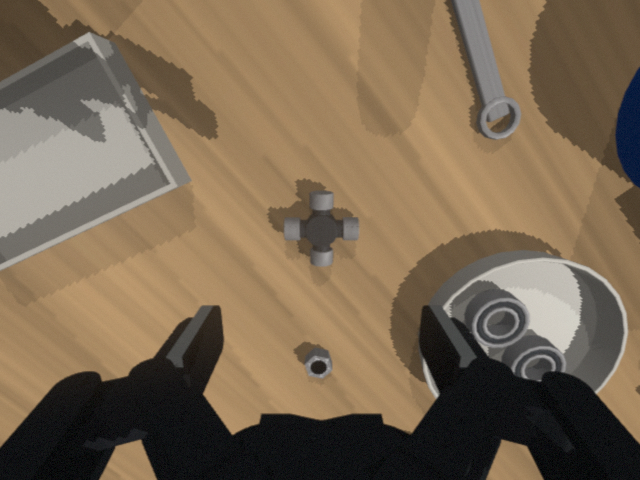

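The cross at (321,229) is aligned with the jaws and about 3 mm further along image-up. Grasp it across the arms.

Call:
carry_out(motion=[[1,3,4,-15,0],[1,0,0,-15,0],[1,0,0,-15,0],[1,0,0,-15,0],[1,0,0,-15,0],[1,0,0,-15,0],[1,0,0,-15,0],[1,0,0,-15,0],[1,0,0,-15,0],[1,0,0,-7,0],[1,0,0,-4,0],[1,0,0,0,0]], newtons=40)

```text
clock: 31.47
position: [0.5992, 0.1901, 0.0007]
tcp_rot: [-3.141, 0.001, 0.869]
force: [0.1, 0.4, -0.3]
gripper_width: 0.0854
```

Call:
carry_out(motion=[[0.6,0,0,0,0],[0.6,0,0,0,0],[0.6,0,0,0,0],[0.6,0,0,0,0],[0.6,0,0,0,0],[0.6,0,0,0,0],[0.6,0,0,0,0],[0.6,0,0,0,0]])

```text
clock: 32.13
position: [0.6008, 0.1911, 0.0027]
tcp_rot: [3.14, -0.001, 0.87]
force: [-0.8, -1.3, 7.4]
gripper_width: 0.0607
```

Call:
carry_out(motion=[[0.6,0,0,5,0],[0.6,0,0,10,0],[0.6,0,0,15,0],[0.6,0,0,20,0],[0.6,0,0,20,0],[0.6,0,0,10,0],[0.6,0,0,0,0],[0.6,0,0,0,0]])

```text
clock: 32.8
position: [0.6, 0.1912, 0.0817]
tcp_rot: [3.141, -0.001, 0.87]
force: [0.7, -0.5, -1.5]
gripper_width: 0.0602
```

```bash
python3 - <<'E'
from h import *
s=snap('wrist','w10'); st=monitor.state(); print(st['position'],st['tcp_rot'],st['force'],st['gripper_width'],st['joint_positions'])
E
```

```text
[0.59914995 0.1910602  0.08070231] [-3.14102954e+00  6.19211275e-04  8.70369106e-01] [-0.62681923 -1.06143529 -1.52918082] 0.060954753400419955 [ 1.91364520e-01  5.97909835e-01 -1.66905865e-01  8.06816141e-01
  4.93366346e-05  2.46258822e+00]
```

View pics/w10.png

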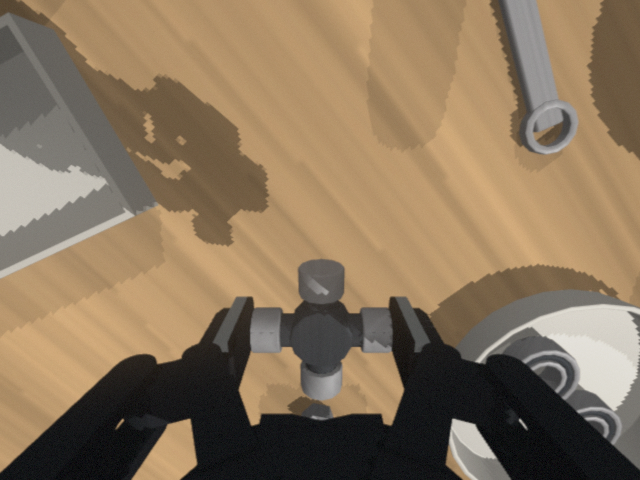

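The cross is held level between the pads at (320,335), with a width of 61 mm. Carry it over the oblong tub.

Call:
carry_out(motion=[[0.6,-17,22,0,3],[0.6,-17,22,0,3],[0.6,-17,22,0,3],[0.6,-17,22,0,3],[0.6,-17,22,0,3],[0.6,-17,22,0,3],[0.6,-17,22,0,3],[0.6,-17,22,0,3],[0.6,0,0,0,0],[0.6,0,0,0,0]])

```text
clock: 33.68
position: [0.4618, 0.3675, 0.0798]
tcp_rot: [-3.14, 0.002, 1.292]
force: [-0.8, 0.6, -0.7]
gripper_width: 0.0607
```

```bash
python3 - <<'E'
from h import *
s=snap('wrist','w11'); st=monitor.state(); print(st['position'],st['tcp_rot'],st['force'],st['gripper_width'],st['joint_positions'])
print(proj(s,(.463,.368,.004)),proj(s,(.463,.368,.03)))
E
```

```text
[0.46275153 0.36682045 0.0800236 ] [-3.14054251e+00  1.94506132e-03  1.28980731e+00] [-0.0746639  -0.86616249 -1.38068217] 0.060803405117185114 [ 5.45588659e-01  5.38194452e-01 -2.78785782e-01  7.55958275e-01
 -5.45077164e-04  2.39737561e+00]
(np.float64(320.9970176055904), np.float64(254.98730027898887)) (np.float64(320.9534624637022), np.float64(269.8844225303242))
```

View pics/w11.png

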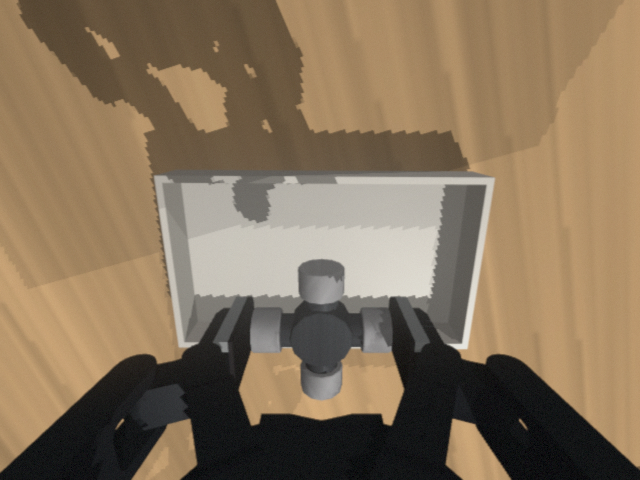

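The tub rim corners (155,175), (493,178), (180,347) and (468,347) put its centre at about (324,268), against a predicted (321,270). It's centred, so lower it.

Call:
carry_out(motion=[[0.6,0,0,-10,0],[0.6,0,0,-15,0],[0.6,0,0,-15,0],[0.6,0,0,-12,0],[0.6,0,0,-8,0],[0.6,0,0,-5,0],[0.6,0,0,-3,0],[0.6,0,0,-2,0],[0.6,0,0,-1,0],[0.6,0,0,-1,0],[0.6,0,0,0,0],[0.6,0,0,0,0]])

```text
clock: 34.73
position: [0.4639, 0.3673, 0.0097]
tcp_rot: [3.141, -0.001, 1.289]
force: [0.1, -0.3, -0.3]
gripper_width: 0.0611
```

Call:
carry_out(motion=[[0.6,0,0,-0.5,0],[0.6,0,0,-0.5,0],[0.6,0,0,0,0],[0.6,0,0,0,0]])

```text
clock: 35.07
position: [0.4637, 0.3671, 0.0083]
tcp_rot: [3.142, -0.0, 1.289]
force: [0.1, -0.5, -1.4]
gripper_width: 0.0606
```

Call:
carry_out(motion=[[0.6,0,0,-0.5,0],[0.6,0,0,-0.5,0],[0.6,0,0,0,0],[0.6,0,0,0,0]])

```text
clock: 35.4
position: [0.4636, 0.367, 0.0072]
tcp_rot: [-3.141, 0.0, 1.289]
force: [0.4, -0.3, -1.9]
gripper_width: 0.0605
```

Call:
carry_out(motion=[[0.74,0,0,0,0],[0.78,0,0,0,0],[0.82,0,0,0,0],[0.88,0,0,0,0],[0.88,0,0,0,0],[0.88,0,0,5,0],[0.88,0,0,10,0],[0.88,0,0,20,0],[0.88,0,0,30,0],[0.88,0,0,30,0],[0.88,0,0,30,0],[0.88,0,0,20,0]])

```text
clock: 36.4
position: [0.4647, 0.3678, 0.1565]
tcp_rot: [3.139, -0.003, 1.289]
force: [-0.3, 0.1, 0.3]
gripper_width: 0.0753
```

Call:
carry_out(motion=[[0.88,0,0,20,0],[0.88,-20,0,15,0],[0.88,-20,0,15,0],[0.88,0,0,0,0],[0.88,0,0,0,0],[0.88,0,0,0,0]])

```text
clock: 36.9
position: [0.4241, 0.3672, 0.2028]
tcp_rot: [3.141, -0.001, 1.289]
force: [0.3, -0.5, -0.0]
gripper_width: 0.0751
```

```bash
python3 - <<'E'
from h import *
st=monitor.state(); print(st['position'],st['force'])
a=snap('top','top1')['image'];b=snap('side','side1')['image'];snap('wrist','w12')
c=lambda i:cv2.cvtColor(i,cv2.COLOR_RGB2BGR)
t=c(a)[130:380,60:560]; u=c(b)[160:470,170:440]
cv2.imwrite('pics/f1.png',cv2.resize(t,(800,400),interpolation=cv2.INTER_CUBIC))
cv2.imwrite('pics/f2.png',cv2.resize(u,None,fx=1.9,fy=1.9,interpolation=cv2.INTER_CUBIC))
E
```

```text
[0.42407932 0.36717938 0.20280251] [ 0.25335758 -0.47721364 -0.0298954 ]
```

View pics/f1.png

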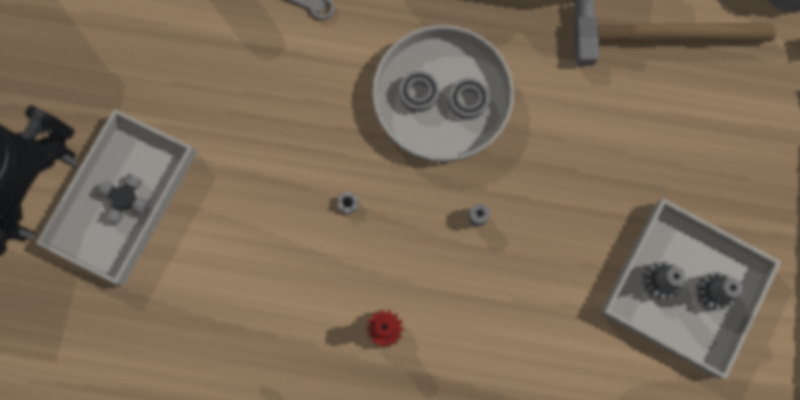

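View pics/f2.png

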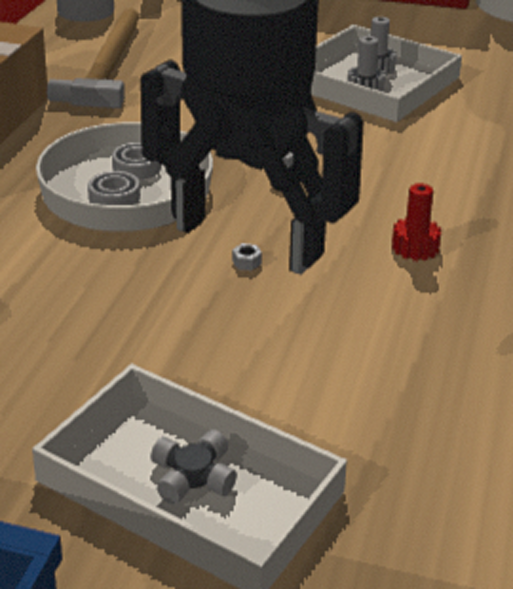

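Both pictures show the parts in place. The bearings are flat and side by side at (420,91) and (469,98), the pinions are upright at (662,282) and (717,291), and the cross is flat at (123,197). The nut and socket are at their original pixels.

```bash
python3 -c "
from h import *
print(arm.sign_off())"
```

```text
the job is handed in; nothing more can be done
None
```

I put all five parts away, let go of everything and handed the job in at about 37 s of the 128 s allowed. The sign-off gave no verdict.

**Final check:** I took last pictures from the top and side.
- **Bearings:** both lie flat and side by side in the round tub, about 67 mm apart.
- **Pinions:** both stand upright, gear down, in the square tub.
- **Cross:** it lies flat near the middle of the oblong tub.
- **Nut, socket and red look-alike:** the nut and socket are at the same pixels as at the start. The red pinion was not touched and looks unmoved.
- **Gripper:** it is clear of everything, about 200 mm above the table.

**What disagreed:**
- The first top-view positions were 2–5 mm off from the wrist camera, so I corrected each grasp from the wrist view.
- The force reading confirmed touchdown for both pinions. For the bearings and the cross it did not, so I released them at the calculated floor height, within about 1–2 mm. The pictures show them lying flat.

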